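# Hang a paddle carrier on the drying-line rail

## Task

The green paddle carrier has to go on the drying line. Lift it out of its stand, set it down upright on the blue mat and let go, so that you can take it again by its black grip; then lift its hook over the rail's front lip between the two yellow guides and lower it, still in the gripper, until the hook is fully home in the channel behind the lip. Leave it hanging there, with nothing else on the bench pushed aside or knocked over.

Things in the scene. Friction and masses are not known exactly. Their poses are not given: they have to be found in the camera images.
- carrier_mid (a point): Green carrier, loose, about 0.25 kg, 186 mm long: a flat round plate (88 mm across, 8 mm thick) with a hook at one end and a black grip at the other. This point is the plate's centre (also about its balance point), 4 mm above the carrier's flat underside, on which it stands. Carrier axes: +x from black grip to hook, z up.
- hook_shank (a point): Where to grasp the carrier's hook end: on the hook's upright shank, 52 mm along +x from carrier_mid, 60 mm above the underside. Shank 30 mm wide (y), 16 mm thick (x 44 to 60), 92 mm tall. From its top a bridge of the same width (10 mm thick, underside 82 mm up) runs forward to x = 82 mm, where the tip hangs down. Same axes.
- hook_tip (a point): Middle of the lower end of the hook's tip, 78 mm along +x from carrier_mid, 52 mm above the underside. The tip is 8 mm thick (x 74 to 82), 30 mm wide; the gap between shank and tip, which takes the lip, is 14 mm. Same axes as carrier_mid.
- black_grip (a point): Where to grasp the carrier's other end: in the ribbed black grip, a block 54 mm long (x), 26 mm wide (y), 50 mm tall from the underside. This point is 77 mm along -x from carrier_mid, 30 mm above the underside. Same axes as carrier_mid.
- stand: Steel storage stand, fixed. Origin on the bench exactly below the stored carrier's carrier_mid; same axes. Base 12 mm thick (the carrier stands on it), 175 by 94 mm. Walls 80 mm high above the bench close round both sides and the end of the black grip, with 4 to 8 mm clearance, so it cannot be taken there; lift the carrier at least 75 mm to clear them. The hook end stands free.
- mat_top (a point): Centre of the top of the fixed blue mat, 260 mm (x) by 190 mm (y), 6 mm thick, lying flat on the bench. The mat and the stand swap sides of the bench from start to start.
- gate_lip (a point): Loading place on the fixed rail, midway between the two yellow guides: on the red-edged top of the front lip, 149 mm above the bench. Axes: +x away from the robot across the rail, y along it, z up. The lip is a plate 6 mm thick (x -3 to 3) whose face runs down to 50 mm above the bench. Behind it lies the channel. The guides sit anywhere along the rail from start to start.
- channel_floor (a point): Where the hook's tip comes to stand: the channel's floor between the guides, 24 mm below the lip's top; this point is 15 mm behind the lip's middle (+x of gate_lip), mid-channel. The channel is 24 mm wide, its rear wall 9 mm lower than the lip. The carrier hangs with its +x along this +x, lip between shank and tip, grip towards the robot, drooping about 0.1 rad when let go.
- gate: The pair of yellow upright guides on the rail: 42 mm apart inside, 8 mm thick each, from 20 mm before to 30 mm behind the lip's middle, tops 185 mm above the bench (36 mm above the lip), so fingers do not fit beside the hook there. Origin on the bench below gate_lip; same axes.
- rail: The fixed aluminium conveyor rail on two posts, 420 mm long. Origin on the bench below the lip's middle; x across the rail, y along it. A motor stands behind it.
- grey_carrier: A grey carrier of the same shape that hangs on the rail already, beside the guides (its plate's centre at least 110 mm along -y from theirs). Origin: centre of the plate's underside. Leave it.
- paddle_a: Green paddle lying on the bench, 200 mm long, 20 mm thick. Origin on its underside, at the neck; leave it.
- paddle_b: Black paddle lying on the bench, 200 mm long, 20 mm thick. Origin on its underside, at the neck; leave it.
- tape: Grey tape roll, 90 mm across, 30 mm high, origin centre of underside; leave it.
- bottle: White bottle, 150 mm tall, 66 mm across, origin centre of underside; leave it.
- jar: Amber jar, 90 mm tall, 80 mm across, origin centre of underside; leave it.
- brush: Brush with wooden handle, 190 mm long, lying, origin on its underside at mid-length; leave it.
Things that resemble listed ones, but are neither listed nor needed, are in the scene too. Leave any pink look-alike of the part that bears carrier_mid alone.

How it is judged (in metres and radians):
On the way, in this order (a step that is already met when the one before it is completed fails the run):
1. the carrier stands upright on the blue mat, let go (x of carrier_mid in the frame of mat_top between -0.13 and 0.13 m and y of carrier_mid in the frame of mat_top between -0.095 and 0.095 m and z of carrier_mid in the frame of mat_top below 0.009 m and angle between carrier_mid's own z axis and vertical below 0.12 rad and contact force between the fingers and carrier below 0.1 N), for 0.2 s.
2. the carrier, still held in the gripper, has its hook tip lowered behind the lip between the yellow guides, at least 10 mm below the lip's top (contact force between the fingers and carrier above 0.5 N and x of hook_tip in the frame of gate_lip between 0.003 and 0.026 m and y of hook_tip in the frame of gate_lip between -0.014 and 0.014 m and z of hook_tip in the frame of gate_lip between -0.03 and -0.01 m), for 0.1 s.
At the end, for the whole second after the job is handed in: The hook's tip is in the channel behind the lip, between the yellow guides (within 14 mm of their middle along the rail, 3 to 26 mm behind the lip's middle), its lower end at least 16 mm below the lip's top (floor is 24 mm below), the carrier hanging within 0.2 rad of level, at rest and let go (x of hook_tip in the frame of gate_lip between 0.003 and 0.026 m and y of hook_tip in the frame of gate_lip between -0.014 and 0.014 m and z of hook_tip in the frame of gate_lip between -0.03 and -0.016 m and angle between carrier_mid's own z axis and vertical below 0.2 rad and linear speed of carrier below 0.03 m/s); the robot touches nothing.
It fails at once if another thing (grey carrier, paddle, tape roll, bottle, jar or brush) is pushed more than 40 mm (distance of any of grey_carrier, paddle_a, paddle_b, tape, bottle, jar, brush from where it was at the start of the episode above 0.04 m).
It fails at once if the bottle, the jar or the grey carrier is tipped over (angle between any of bottle, jar, grey_carrier's own z axis and vertical above 0.5 rad).
It also fails if it takes over 70 s, if anything falls off the work surface, if the arm or the gripper's body presses on something with over 40 N, if the wrist force passes 120 N, or if a joint passes its speed limit or range.

## Robot

A 7-joint arm with a two-finger parallel gripper is mounted at the origin on the work surface. World frame = base frame: x ahead of the robot, y to its left, z up, the work surface at z = 0. Lengths are in mm, angles in rad, forces in N, time in s.
With the tool pointing down it reaches from about 425 to 925 mm from the base axis. Payload 6.8 kg.
Tool frame: the origin (TCP) lies midway between the tips of the shut fingers; the grasp point (between the pads) lies 19 mm behind it; z points along the fingers, x is the direction in which the jaws open and shut, and the axes are right-handed (so a half turn about z gives the same grasp; the last joint's range is limited). The gripper opens to 85 mm and grips with 20 to 120 N. Pads are 22 mm wide; open, the fingers measure 114 mm over their backs; the gripper's body (76 mm by 85 mm) begins 54 mm behind the grasp point. The pads swing forward as they close: fully open they stand 13 mm farther back than shut.
Start: joints at [1.194, 0.477, 0.022, 1.555, -0.011, 1.109, -0.083], TCP at [179.271, -650.776, 231.308] pointing down, gripper open.
Joint ranges: [-2.96, 2.96], [-0.34, 2.1], [-1.41, 1.46], [0.24, 2.44], [-1.37, 4.51], [0.17, 1.92], [-2.96, 2.96]. Speed limits (rad/s): [2.39, 2.39, 3.14, 3.14, 3.14, 3.14, 3.14].

## Interface

Orientations are given as a rotation vector (axis times angle).
In Python, from workcell import sense, camera, camera_info, hand_in, spot_in gives the robot as it stands. The module is installed in compiled form; this text tells all that it offers.
- The arm moves only by the tool servo_tool, never from a script. Its argument "deltas" is a list that holds one entry, the list of rows, each a list of 7 numbers: the shift along the world's x, y, z normalised to -1 to 1, where 1 is 300 mm, then the turn, a rotation vector about the world's x, y, z normalised to -1 to 1, where 1 is 180 degrees, then the opening, from 0 (shut) to 1 (fully open). In form: [[[dx, dy, dz, wx, wy, wz, grip], ...]]. A call has 1 to 12 rows; each row is the pose to reach, as a shift and turn from the pose measured when the call began, turning the shorter way round; what a row does not reach only later rows make up. A row lasts 1/10 s, in which the tool goes at most 50 mm and 8.59 degrees, less where a joint would pass 70% of its speed; a pose out of reach is approached as far as the arm can. A call with a number of a shift or a turn outside -1 to 1 is refused whole. A call with a gripper value outside its range is refused whole. The fingers move at their own pace and stop on an object; the grip force is fixed at half the most. Time passes only in rows, so rows that repeat a pose let the fingers close. It gives the time, the measured TCP pose, the force and the opening at its end, in the units of the state.
- sense(): the state, without advancing time (a new reading comes with each control period).
- camera(name): name is "scene" or "top" or "wrist"; returns (picture, depth): 384x512x3 uint8, red, green, blue; 384x512 float32, mm along the optical axis (not along the pixel's ray), 0 where there is no reading.
- camera_info(name): a dict with "fx", "fy", "cx", "cy" (pixels), "view" (4x4, takes a point from world to camera coordinates). Camera axes: x right, y up, looking along -z (the intrinsics and any distortion apply to the point x, -y, -z); pixel columns grow to the right and rows downward; lengths in mm; the calibration is good to about 2 mm. A picture is of the moment at which its call begins: read the wrist's pose just before it. camera_info takes no time and is no camera call; for the wrist camera it gives the pose at the moment of the call.
- hand_in(): hands the job in, once; it reports no verdict.
Trained networks look in the newest picture that a camera, given by its name, has taken for a name from the list of things; names that differ only in an ending like _2 or _b are one class to them, and where a whole thing is asked for, a point or a joint stands for the part that bears it (a point fixed in the world has none). Each returns a list of dicts, best first, with "p" (0 to 1); they miss things now and then, are a little off and sometimes report something else, mostly with a low value. They report only what shows in the picture. A call takes as long as a camera call. They do not tell look-alikes from the thing itself.
- spot_in(target, camera): "rect" ([left, top, width, height] in pixels, round what is visible of it).
The state is a dict: "time_s": time; "joint_positions": joint angles; "qvel": joint speeds; "joint_torque": joint torques, N m; "tcp_pos": TCP position; "tool_rot": TCP orientation; "contact_force": force on the tool from outside, world axes, zero at the start; "ft_torque": the same for the moment, N m; "gripper_width": finger opening in mm.
Only numpy, scipy, OpenCV 4.12 (cv2) and the standard library are available. Lean on these libraries where they do the work, as an engineer would, in place of code of your own. Each camera call takes 0.05 s, during which the arm holds its last target.

## Working session

There is one attempt and no reset: what is moved stays moved. The work goes in short steps, Python scripts to look and compute and a tool call to move; the robot and the scene stay as the last step left them, time stands still between calls to the robot, and variables do not carry over. Pictures are saved under pics/ and viewed, and the job is handed in when it is done.

Besides the shell and the picture viewer there is one more tool, called as name([rows], argument=value, ...), one row to a line, values as JSON. servo_tool: Moves the arm, as the interface text tells. Scaled input: -1 to 1 covers 300 mm each way for a shift and 180 degrees each way for a turn. Its arguments: {"type":"object","properties":{"deltas":{"type":"array"}},"required":["deltas"]}

```bash
mkdir -p pics; cat > h.py <<'E'
import numpy as np, cv2
from workcell import sense, camera, camera_info, hand_in, spot_in
def px2w(info,u,v,d):
    x=(u-info['cx'])/info['fx']*d; y=(v-info['cy'])/info['fy']*d
    V=np.array(info['view']); p=np.array([x,-y,-d,1.0])
    return (np.linalg.inv(V)@p)[:3]
def cloud(info,depth):
    h,w=depth.shape; v,u=np.mgrid[0:h,0:w]
    x=(u-info['cx'])/info['fx']*depth; y=(v-info['cy'])/info['fy']*depth
    P=np.stack([x,-y,-depth,np.ones_like(depth)],-1)
    return (P@np.linalg.inv(np.array(info['view'])).T)[...,:3]
def w2px(info,p):
    q=np.array(info['view'])@np.append(p,1.0)
    return info['cx']+info['fx']*q[0]/-q[2], info['cy']+info['fy']*-q[1]/-q[2]
def save(name,im): cv2.imwrite('pics/'+name,cv2.cvtColor(im,cv2.COLOR_RGB2BGR))
E
python3 - <<'E'
from h import *
s=sense(); print(s)
for c in ['scene','top']:
    i=camera_info(c); im,d=camera(c); save(c+'0.png',im); np.savez(c+'0.npz',im=im,d=d)
    print(c,{k:(np.round(v,3).tolist()) for k,v in i.items()})
    for t in ['carrier_mid','stand','mat_top','gate','rail','grey_carrier','hook_shank','black_grip','gate_lip']:
        try: print(t,[(np.round(r['rect']).tolist(),round(r['p'],2)) for r in spot_in(t,c)][:4])
        except Exception as e: print(t,e)
E
```

```text
{'time_s': 0.0, 'joint_positions': array([ 1.1939152 ,  0.47782945,  0.02236604,  1.55644349, -0.01147772,
        1.1093309 , -0.08311208]), 'qvel': array([-0.00135598,  0.00266446, -0.00197245, -0.00032745, -0.00133152,
        0.00098115, -0.00011945]), 'joint_torque': array([-1.25334598e-03, -5.96444643e+01,  1.60711057e+00, -2.81201291e+01,
        1.24464871e-02,  9.40223923e-03, -1.81789483e-05]), 'tcp_pos': array([ 179.05446113, -650.19697516,  230.3099401 ]), 'tool_rot': array([-2.49825547,  1.9031674 ,  0.00250654]), 'contact_force': array([-0.30425861,  0.03420834, -0.11230522]), 'ft_torque': array([ 0.03114404,  0.01807361, -0.03589458]), 'gripper_width': 85.68681442745051}
scene {'fx': 471.312, 'fy': 471.312, 'cx': 256.793, 'cy': 187.847, 'view': [[-0.855, 0.518, 0.001, 365.739], [-0.301, -0.498, 0.813, 41.552], [0.422, 0.695, 0.582, -2030.893], [0.0, 0.0, 0.0, 1.0]]}
carrier_mid [([336.0, 207.0, 52.0, 37.0], 0.9), ([267.0, 236.0, 56.0, 25.0], 0.68), ([254.0, 186.0, 28.0, 36.0], 0.22)]
stand [([283.0, 228.0, 44.0, 36.0], 0.6)]
mat_top [([198.0, 156.0, 62.0, 34.0], 0.63)]
[... 691 characters left out ...]
44.0], 0.39)]
stand [([241.0, 188.0, 45.0, 38.0], 0.73), ([170.0, 172.0, 33.0, 49.0], 0.59), ([102.0, 158.0, 30.0, 24.0], 0.34)]
mat_top [([306.0, 162.0, 65.0, 73.0], 0.89)]
gate [([240.0, 187.0, 46.0, 43.0], 0.74), ([226.0, 123.0, 18.0, 17.0], 0.69)]
rail [([199.0, 96.0, 118.0, 49.0], 0.88), ([106.0, 184.0, 17.0, 44.0], 0.53), ([145.0, 124.0, 22.0, 25.0], 0.25)]
grey_carrier [([290.0, 122.0, 21.0, 53.0], 0.6)]
hook_shank [([148.0, 246.0, 43.0, 36.0], 0.74), ([175.0, 161.0, 26.0, 51.0], 0.59)]
black_grip [([175.0, 164.0, 26.0, 52.0], 0.88), ([149.0, 246.0, 47.0, 37.0], 0.79), ([240.0, 189.0, 46.0, 38.0], 0.53), ([104.0, 159.0, 25.0, 21.0], 0.18)]
gate_lip [([222.0, 120.0, 22.0, 20.0], 0.47)]
```

View pics/scene0.png

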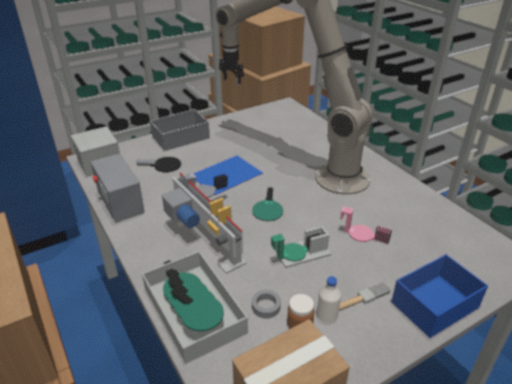

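View pics/top0.png

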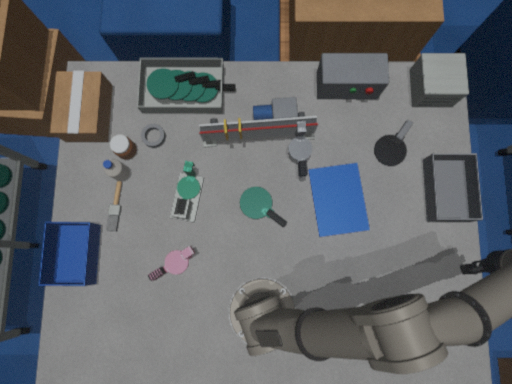

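```bash
python3 - <<'E'
from h import *
im=np.load('top0.npz')['im']
c=im[90:300,90:390]; save('top0c.png',cv2.resize(c,None,fx=2.6,fy=2.6,interpolation=cv2.INTER_CUBIC))
im=np.load('scene0.npz')['im']
c=im[140:280,150:410]; save('scene0c.png',cv2.resize(c,None,fx=3,fy=3,interpolation=cv2.INTER_CUBIC))
E
```

```text
(no output)
```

View pics/top0c.png

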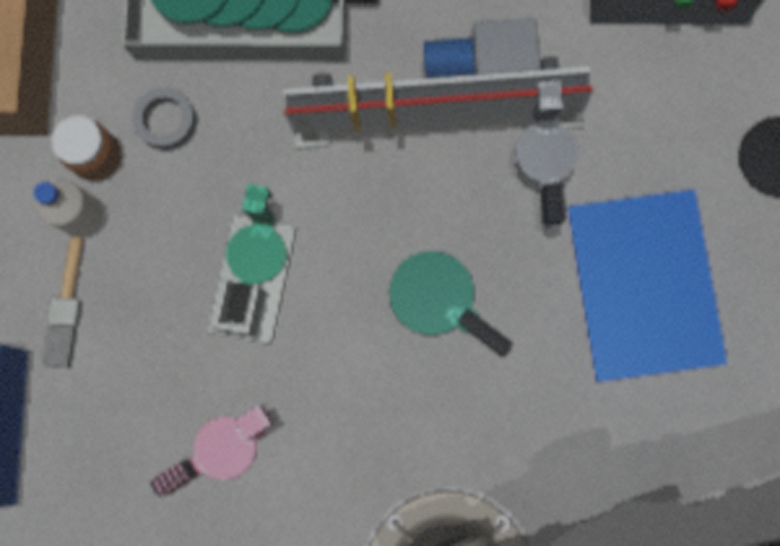

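View pics/scene0c.png

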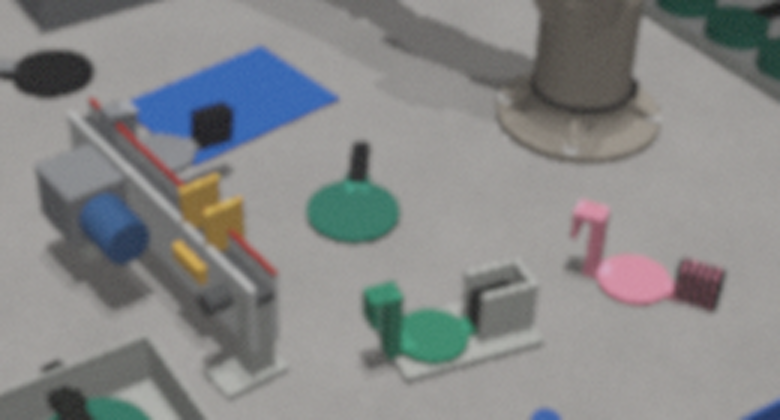

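```bash
python3 - <<'E'
from h import *
z=np.load('top0.npz'); im,d=z['im'],z['d']; i=camera_info('top'); C=cloud(i,d)
def p(n,u,v): print(n,u,v,np.round(C[v,u],0))
hsv=cv2.cvtColor(im,cv2.COLOR_RGB2HSV)
# blue mat
m=((hsv[...,0]>100)&(hsv[...,0]<125)&(hsv[...,1]>150)); m[:150]=0;m[245:]=0;m[:,:295]=0;m[:,380:]=0
m&= (C[...,2]<30)
P=C[m]; r=cv2.minAreaRect(P[:,:2].astype(np.float32)); print('mat',m.sum(),np.median(P,0),r)
# green in stand
g=(hsv[...,0]>60)&(hsv[...,0]<95)&(hsv[...,1]>100); g[:150]=0; g[210:]=0; g[:,:165]=0; g[:,215:]=0
P=C[g]; print('green',g.sum(),np.round(P.mean(0)),P[:,2].min(),P[:,2].max())
for lo,hi in [(8,35),(60,120)]:
    q=P[(P[:,2]>lo)&(P[:,2]<hi)]; print(lo,len(q),q.mean(0),q.min(0),q.max(0), cv2.minAreaRect(q[:,:2].astype(np.float32)))
y=(hsv[...,0]>18)&(hsv[...,0]<35)&(hsv[...,1]>130); y[:115]=0;y[140:]=0;y[:,:215]=0;y[:,250:]=0
P=C[y];print('yellow',len(P)); print(np.round(P[P[:,2]>165],0))
red=((hsv[...,0]<8)|(hsv[...,0]>172))&(hsv[...,1]>110); red[:115]=0;red[140:]=0;red[:,:195]=0;red[:,322:]=0
P=C[red]; print('red',len(P)); P=P[(P[:,2]>135)&(P[:,2]<160)]; print(len(P),np.polyfit(P[:,1],P[:,0],1),P.min(0),P.max(0))
E
```

```text
mat 3204 [ 408.31103429 -285.81722041    5.07022902] ((410.2290954589844, -285.4870910644531), (252.95765686035156, 184.3976287841797), 8.262242317199707)
green 474 [457. 276.  42.] 10.069350214808537 1498.547410292298
8 387 [448.57314146 279.61392304  18.51397427] [406.1805527  237.57115881  10.06935021] [491.96882754 319.04429885  34.11250984] ((448.6446533203125, 280.19659423828125), (81.97325897216797, 80.43164825439453), 29.96793556213379)
60 81 [508.1547316  268.19401913 102.74886861] [488.41669094 253.58084731  96.8280747 ] [528.45329836 283.21390719 108.52339625] ((508.4602966308594, 268.9826965332031), (28.97658920288086, 37.07060241699219), 80.10385131835938)
yellow 50
[[658.  83. 184.]
 [655.  83. 184.]
 [652.  83. 182.]
 [647. 131. 186.]
 [648.  83. 181.]
 [643. 131. 185.]
 [644.  83. 185.]
 [644.  79. 183.]
 [640. 131. 185.]
 [640.  83. 185.]
 [640.  79. 184.]
 [637. 131. 183.]
 [636. 127. 185.]
 [636.  83. 187.]
 [639.  80. 178.]
 [632. 134. 186.]
 [634. 131. 182.]
 [634. 128. 182.]
 [634.  83. 182.]
 [632.  79. 187.]
 [630. 134. 182.]
 [629. 131. 185.]
 [628. 127. 187.]
 [631.  83. 181.]
 [630.  79. 184.]
 [627. 131. 180.]
 [625. 127. 186.]
 [627.  83. 181.]
 [626.  79. 185.]
 [621. 134. 186.]
 [624. 131. 179.]
 [622. 127. 183.]
 [622.  83. 184.]
 [624.  79. 180.]
 [621. 131. 177.]
 [619. 127. 182.]
 [619.  83. 183.]
 [619.  79. 184.]
 [614. 130. 186.]
 [616. 127. 181.]
 [616.  82. 183.]
 [616.  79. 182.]
 [612. 131. 182.]
 [612. 127. 182.]
 [609. 131. 181.]
 [610. 127. 178.]
 [609. 128. 170.]]
red 200
151 [-8.04045641e-02  6.39228313e+02] [ 619.44958448 -185.96803508  141.7620877 ] [654.77768043 222.20772459 154.68511784]
```

The top view (full-frame pixels) shows several candidates for the carrier:
- Green carrier in the steel stand, plate at (189,187), hook at (188,168). Its grip is enclosed by the walls.
- Green paddle lying at (256,203), which has no hook.
- Pink look-alike at (176,262).
- Grey carrier on the rail at (300,150).

The one in the stand fits the description: green, hook free, grip between walls. The enlarged crop of the scene view confirms it. The mat is at (339,200) and the yellow guides are at (225,127) and (239,127).

Now I'll move the arm over to it.

servo_tool([
  [[0.5,0.5,0.2,0,0,-0.07,1],[1,1,0.25,0,0,-0.14,1],[1,1,0.25,0,0,-0.14,1],[1,1,0.25,0,0,-0.14,1],[1,1,0.25,0,0,-0.14,1],[1,1,0.25,0,0,-0.14,1],[1,1,0.25,0,0,-0.14,1],[1,1,0.25,0,0,-0.14,1],[1,1,0.25,0,0,-0.14,1],[1,1,0.25,0,0,-0.14,1],[1,1,0.25,0,0,-0.14,1]],
])

```text
time_s: 2.1
tcp_pos: [479.5, -350.4, 306.4]
tool_rot: [2.025, -2.401, 0.0]
contact_force: [-0.7, -0.1, 0.6]
gripper_width: 85.0
```

servo_tool([
  [[0,1,0,0,0,0,1],[0,1,0,0,0,0,1],[0,1,0,0,0,0,1],[0,1,0,0,0,0,1],[0,1,0,0,0,0,1],[0,1,0,0,0,0,1],[0,1,0,0,0,0,1],[0,1,0,0,0,0,1],[0,1,0,0,0,0,1]],
])

```text
time_s: 3.0
tcp_pos: [479.2, -53.0, 306.2]
tool_rot: [2.02, -2.404, 0.001]
contact_force: [0.6, -0.3, -0.7]
gripper_width: 85.5
```

servo_tool([
  [[0,1,0,0,0,0,1],[0,1,0,0,0,0,1],[0,1,0,0,0,0,1],[0,1,0,0,0,0,1],[0,1,0,0,0,0,1],[0,1,0,0,0,0,1],[0,1,0,0,0,0,1],[0,1,0,0,0,0,1],[0,1,0,0,0,0,1]],
])

```text
time_s: 3.9
tcp_pos: [480.3, 244.2, 305.7]
tool_rot: [2.014, -2.408, 0.002]
contact_force: [-0.8, -0.4, -1.0]
gripper_width: 85.7
```

```bash
cat > look.py <<'E'
from h import *
import sys
n=sys.argv[1]
s=sense(); i=camera_info('wrist'); im,d=camera('wrist'); save('w%s.png'%n,im); np.savez('w%s.npz'%n,im=im,d=d,**i)
print(s['tcp_pos'],s['tool_rot'])
E
python3 look.py 1
```

```text
[480.34257255 244.16995382 305.72985584] [ 2.01424822e+00 -2.40771841e+00  2.25427932e-03]
```

View pics/w1.png

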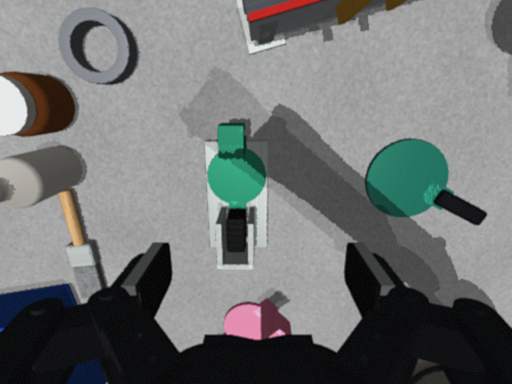

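The wrist view shows the green carrier in its stand: hook (231,140), plate (237,178), black grip between the walls (236,230). The pink one is at (255,320). I'll measure it now.

```bash
python3 - <<'E'
from h import *
z=np.load('w1.npz'); im,d=z['im'],z['d']; i={k:z[k] for k in ['fx','fy','cx','cy','view']}; C=cloud(i,d)
hsv=cv2.cvtColor(im,cv2.COLOR_RGB2HSV)
g=(hsv[...,0]>60)&(hsv[...,0]<95)&(hsv[...,1]>90); g[:110]=0; g[260:]=0; g[:,:190]=0; g[:,290:]=0
P=C[g]
q=P[(P[:,2]>14)&(P[:,2]<26)]; c,r=cv2.minEnclosingCircle(q[:,:2].astype(np.float32)); print('plate',len(q),np.median(q,0),c,r)
h=P[(P[:,2]>95)&(P[:,2]<112)]; R=cv2.minAreaRect(h[:,:2].astype(np.float32)); print('hook',len(h),h.mean(0),np.median(h[:,2]),R)
st=(hsv[...,1]<40)&(hsv[...,2]>100); st[:130]=0; st[275:]=0; st[:,:200]=0; st[:,272:]=0
w=C[st&(C[...,2]>72)&(C[...,2]<90)]; print('walls',len(w),cv2.minAreaRect(w[:,:2].astype(np.float32)),np.median(w[:,2]))
b=C[st&(C[...,2]>7)&(C[...,2]<18)]; print('base',len(b),cv2.minAreaRect(b[:,:2].astype(np.float32)),np.median(b[:,2]))
k=(hsv[...,2]<60); k[:200]=0;k[255:]=0;k[:,:222]=0;k[:,:]&=True;k[:,252:]=0
kk=C[k&(C[...,2]>55)&(C[...,2]<68)]; print('grip',len(kk),kk.mean(0),cv2.minAreaRect(kk[:,:2].astype(np.float32)))
a=np.array(h.mean(0)[:2])-np.array(c); print('yaw',np.arctan2(a[1],a[0]),np.linalg.norm(a))
a=np.array(h.mean(0)[:2])-kk.mean(0)[:2]; print('yaw',np.arctan2(a[1],a[0]),np.linalg.norm(a))
from scipy.spatial.transform import Rotation as Ro
x=Ro.from_rotvec(sense()['tool_rot']).as_matrix(); print(np.round(x,4), np.arctan2(x[1,0],x[0,0]))
E
```

```text
plate 2430 [447.60814574 282.39502123  19.59767155] (454.9555969238281, 280.070556640625) 56.83406448364258
hook 856 [513.14211072 270.20563896 103.553813  ] 103.6344797036561 ((512.936767578125, 270.6821594238281), (29.573566436767578, 37.66621398925781), 79.40350341796875)
walls 681 ((367.1207580566406, 297.28985595703125), (51.689815521240234, 69.65691375732422), 79.57361602783203) 79.38145490203021
base 1666 ((416.1563720703125, 288.37176513671875), (94.00187683105469, 174.88502502441406), 79.80855560302734) 11.459653638447918
grip 681 [377.23756283 295.77389734  61.22569177] ((374.92608642578125, 293.36724853515625), (40.9401741027832, 54.73643493652344), 79.78021240234375)
yaw -0.1679426450740743 59.01683648010481
yaw -0.1859602918393401 138.2887630012142
[[-1.767e-01 -9.843e-01 -6.000e-04]
 [-9.843e-01  1.767e-01 -2.500e-03]
 [ 2.500e-03  2.000e-04 -1.000e+00]] -1.7484647366537616
```

servo_tool([
  [[0.073,0.095,0,0,0,0,1],[0.073,0.095,-0.15,0,0,0,1],[0.073,0.095,-0.3,0,0,0,1],[0.073,0.095,-0.45,0,0,0,1],[0.073,0.095,-0.55,0,0,0,1],[0.073,0.095,-0.65,0,0,0,1],[0.073,0.095,-0.75,0,0,0,1],[0.073,0.095,-0.85,0,0,0,1],[0.073,0.095,-0.85,0,0,0,1],[0.073,0.095,-0.85,0,0,0,1]],
])

```text
time_s: 4.95
tcp_pos: [502.8, 271.3, 51.2]
tool_rot: [2.011, -2.41, 0.003]
contact_force: [0.4, -0.2, 0.1]
gripper_width: 85.6
```

servo_tool([
  [[0,0,0,0,0,0,0],[0,0,0,0,0,0,0],[0,0,0,0,0,0,0],[0,0,0,0,0,0,0],[0,0,0,0,0,0,0],[0,0,0,0,0,0,0],[0,0,0,0,0,0,0],[0,0,0,0,0,0,0]],
])

```text
time_s: 5.75
tcp_pos: [503.6, 271.6, 52.2]
tool_rot: [2.012, -2.411, 0.004]
contact_force: [-1.6, -1.1, 6.3]
gripper_width: 29.3
```

servo_tool([
  [[0,0,0.04,0,0,0,0],[0,0,0.1,0,0,0,0],[0,0,0.17,0,0,0,0],[0,0,0.25,0,0,0,0],[0,0,0.33,0,0,0,0],[0,0,0.42,0,0,0,0],[0,0,0.5,0,0,0,0],[0,0,0.57,0,0,0,0],[0,0,0.6,0,0,0,0],[0,0,0.6,0,0,0,0]],
])

```text
time_s: 6.75
tcp_pos: [503.9, 272.0, 233.5]
tool_rot: [-2.013, 2.411, -0.005]
contact_force: [0.1, 0.7, -3.2]
gripper_width: 29.2
```

```bash
python3 look.py 2; python3 - <<'E'
from h import *
im,d=camera('scene'); save('s2.png',cv2.resize(im[100:300,200:440],None,fx=3,fy=3)); np.savez('s2.npz',im=im,d=d)
im,d=camera('top'); save('t2.png',cv2.resize(im[90:300,90:390],None,fx=2.6,fy=2.6)); np.savez('t2.npz',im=im,d=d)
E
```

```text
[503.88842353 272.00590618 233.53091023] [-2.01254735  2.41111081 -0.00481423]
```

View pics/s2.png

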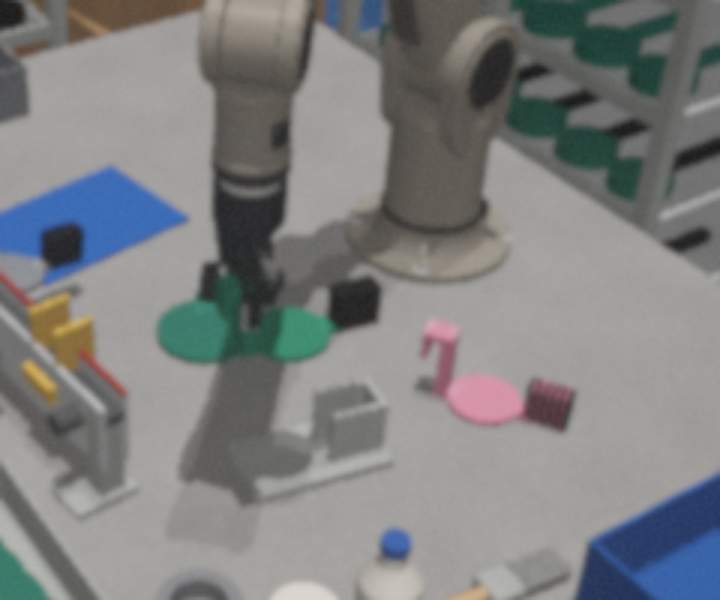

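View pics/w2.png

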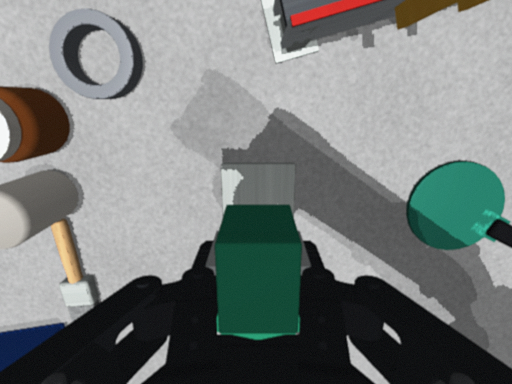

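The carrier is clear of the stand and looks about level (plate at (290,333) and grip at (355,302) in the scene crop). I'll check its pitch and work out the target on the mat.

```bash
python3 - <<'E'
from h import *
z=np.load('s2.npz'); im,d=z['im'],z['d']; i=camera_info('scene'); C=cloud(i,d)
hsv=cv2.cvtColor(im,cv2.COLOR_RGB2HSV)
a=np.array([np.cos(-.182),np.sin(-.182)])
o=np.array([451,282.1])
L=(C[...,:2]-o)@a; W=(C[...,:2]-o)@np.array([-a[1],a[0]])
g=(hsv[...,0]>60)&(hsv[...,0]<95)&(hsv[...,1]>90)
m=g&(abs(L)<46)&(abs(W)<50)&(C[...,2]>150)&(C[...,2]<260)
print(m.sum()); A=np.c_[L[m],W[m],np.ones(m.sum())]
zz=C[m][:,2]; k=abs(zz-np.median(zz))<15; print(np.median(zz),np.linalg.lstsq(A[k],zz[k],rcond=None)[0],k.sum())
k=(hsv[...,2]<60)&(L<-45)&(L>-115)&(abs(W)<25)&(C[...,2]>150)&(C[...,2]<300)
print('grip',k.sum(),C[k][:,2].min(),C[k][:,2].max(),L[k].min(),L[k].max())
E
```

```text
338
200.11242443527317 [ 1.80059057e-02 -2.60370775e-03  2.00083861e+02] 337
grip 198 195.2794910957432 247.6087161632919 -99.65573705049876 -47.99681808989142
```

servo_tool([
  [[0,-0.05,0,0,0,0,0],[0,-0.13,0,0,0,0,0],[0,-0.22,0,0,0,0.01,0],[0,-0.32,0,0,0,0.01,0],[0,-0.42,0,0,0,0.02,0],[0,-0.52,0,0,0,0.02,0],[-0.01,-0.62,0,0,0,0.03,0],[-0.01,-0.72,0,0,0,0.03,0],[-0.02,-0.81,0,0,0,0.04,0],[-0.02,-0.89,0,0,0,0.04,0],[-0.02,-0.95,0,0,0,0.04,0],[-0.02,-0.97,0,0,0,0.04,0]],
])

```text
time_s: 8.1
tcp_pos: [495.7, -23.3, 230.0]
tool_rot: [2.152, -2.281, 0.003]
contact_force: [0.3, -1.3, -2.5]
gripper_width: 29.4
```

servo_tool([
  [[0,-0.05,0,0,0,0,0],[0,-0.13,0,0,0,0.01,0],[0,-0.22,0,0,0,0.02,0],[0,-0.32,0,0,0,0.02,0],[0,-0.42,0,0,0,0.03,0],[-0.01,-0.52,0,0,0,0.03,0],[-0.02,-0.62,0,0,0,0.04,0],[-0.03,-0.72,0,0,0,0.043,0],[-0.03,-0.81,0,0,0,0.043,0],[-0.03,-0.87,0,0,0,0.043,0],[-0.03,-0.89,0,0,0,0.043,0],[-0.03,-0.89,0,0,0,0.043,0]],
])

```text
time_s: 9.3
tcp_pos: [486.3, -290.3, 229.4]
tool_rot: [2.3, -2.132, 0.001]
contact_force: [0.2, 0.3, -2.2]
gripper_width: 29.4
```

```bash
python3 look.py 3; python3 - <<'E'
from h import *
s=sense(); print(s['gripper_width'],s['contact_force'])
im,d=camera('top'); save('t3.png',cv2.resize(im[90:300,180:400],None,fx=2.8,fy=2.8)); np.savez('t3.npz',im=im,d=d)
E
```

```text
[ 486.32801519 -290.26046643  229.37376259] [ 2.30017188e+00 -2.13174983e+00  1.49909765e-03]
29.489636239163517 [ 0.09895983  0.484852   -1.52327267]
```

View pics/t3.png

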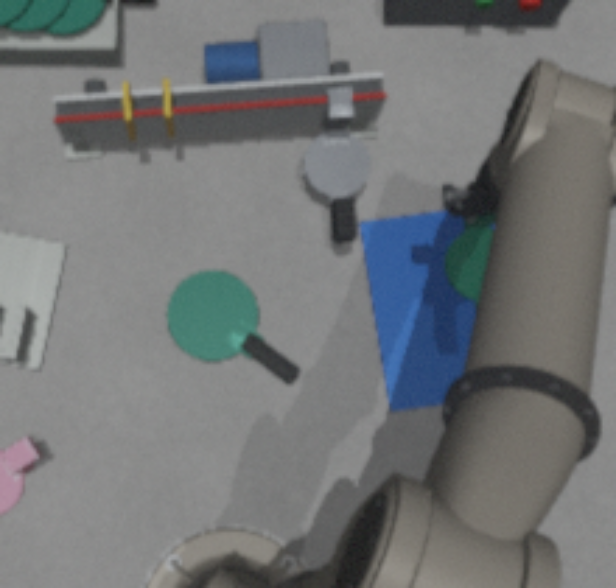

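View pics/w3.png

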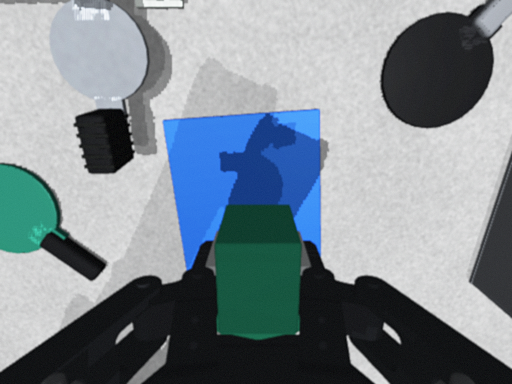

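The carrier hangs over the mat and the fingers are clear of the grey carrier's grip at (105,140). The hook top at (257,225) sits mid-mat. I'll lower it gently.

servo_tool([
  [[0,0,-0.08,0,0,0,0],[0,0,-0.18,0,0,0,0],[0,0,-0.28,0,0,0,0],[0,0,-0.38,0,0,0,0],[0,0,-0.46,0,0,0,0],[0,0,-0.52,0,0,0,0],[0,0,-0.56,0,0,0,0],[0,0,-0.58,0,0,0,0],[0,0,-0.59,0,0,0,0],[0,0,-0.59,0,0,0,0]],
])

```text
time_s: 10.4
tcp_pos: [487.3, -288.5, 53.0]
tool_rot: [2.304, -2.129, 0.003]
contact_force: [0.0, 0.2, -1.9]
gripper_width: 29.4
```

servo_tool([
  [[0,0,-0.007,0,0,0,0],[0,0,-0.013,0,0,0,0],[0,0,-0.018,0,0,0,0],[0,0,-0.018,0,0,0,0]],
])

```text
time_s: 10.8
tcp_pos: [487.2, -288.6, 47.6]
tool_rot: [2.304, -2.129, 0.003]
contact_force: [0.2, 0.2, -2.4]
gripper_width: 29.4
```

servo_tool([
  [[0,0,-0.005,0,0,0,0],[0,0,-0.01,0,0,0,0],[0,0,-0.01,0,0,0,0]],
])

```text
time_s: 11.1
tcp_pos: [487.5, -288.7, 46.2]
tool_rot: [2.303, -2.129, 0.003]
contact_force: [-3.9, 1.0, 14.5]
gripper_width: 29.2
```

Contact at the expected height, so I'll release and rise.

servo_tool([
  [[0,0,0.002,0,0,0,1],[0,0,0.002,0,0,0,1],[0,0,0.002,0,0,0,1],[0,0,0.002,0,0,0,1],[0,0,0.002,0,0,0,1],[0,0,0.002,0,0,0,1],[0,0,0.002,0,0,0,1],[0,0,0.1,0,0,0,1],[0,0,0.25,0,0,0,1],[0,0,0.4,0,0,0,1],[-0.03,0,0.55,0,0,0,1],[-0.08,0,0.7,0,0,0,1]],
])

```text
time_s: 12.3
tcp_pos: [463.7, -288.2, 258.1]
tool_rot: [2.305, -2.128, 0.004]
contact_force: [1.0, -0.0, -0.6]
gripper_width: 85.3
```

servo_tool([
  [[-0.1,0,0.15,0,0,0,1],[-0.2,0,0.15,0,0,0,1],[-0.3,0,0.15,0,0,0,1],[-0.33,0,0.15,0,0,0,1],[-0.33,0,0.15,0,0,0,1],[-0.33,0,0.15,0,0,0,1]],
])

```text
time_s: 12.9
tcp_pos: [365.7, -288.0, 303.1]
tool_rot: [2.306, -2.128, 0.005]
contact_force: [0.8, 0.5, -0.8]
gripper_width: 85.3
```

```bash
python3 look.py 4
```

```text
[ 365.6770933  -288.03736816  303.06704987] [ 2.30601715 -2.12785943  0.00483028]
```

View pics/w4.png

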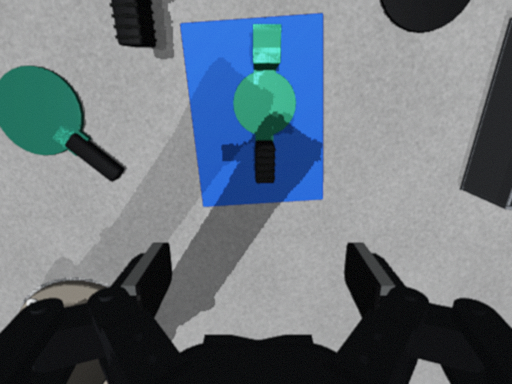

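The carrier stands upright on the mat: hook (267,45), plate (264,102), grip (264,161). I'll measure its pose, and locate the gate more precisely from the top data.

```bash
cat > meas.py <<'E'
from h import *
from scipy.spatial.transform import Rotation as Ro
z=np.load('w4.npz'); im,d=z['im'],z['d']; i={k:z[k] for k in ['fx','fy','cx','cy','view']}; C=cloud(i,d)
hsv=cv2.cvtColor(im,cv2.COLOR_RGB2HSV)
g=(hsv[...,0]>60)&(hsv[...,0]<100)&(hsv[...,1]>60); g[:,:225]=0; g[:,305:]=0
P=C[g]
h=P[(P[:,2]>92)&(P[:,2]<104)]; R=cv2.minAreaRect(h[:,:2].astype(np.float32)); print('hook',len(h),np.median(h[:,2]),R)
q=C[g&(C[...,2]>9)&(C[...,2]<20)]; print('plate',len(q),np.median(q[:,2]),q.mean(0))
A=np.c_[q[:,:2]-q[:,:2].mean(0),np.ones(len(q))]; print(np.linalg.lstsq(A,q[:,2],rcond=None)[0])
k=(hsv[...,2]<50); k[:135]=0;k[190:]=0;k[:,:245]=0;k[:,285:]=0
kk=C[k&(C[...,2]>51)&(C[...,2]<62)]; R2=cv2.minAreaRect(kk[:,:2].astype(np.float32)); print('grip',len(kk),np.median(kk[:,2]),R2)
a=np.array(R[0])-np.array(R2[0]); print('yaw',np.arctan2(a[1],a[0]),np.linalg.norm(a))
x=Ro.from_rotvec(sense()['tool_rot']).as_matrix(); print('toolyaw',np.arctan2(x[1,0],x[0,0])+np.pi/2)
E
python3 meas.py
```

```text
hook 1091 97.7752810565081 ((496.63092041015625, -287.3988037109375), (37.408714294433594, 29.246173858642578), 4.532157897949219)
plate 3305 13.721737998583194 [ 434.48346109 -292.10956089   13.73436103]
[ 3.70343899e-03 -6.36397406e-05  1.37343610e+01]
grip 739 55.67540897932656 ((358.3470458984375, -298.2893371582031), (52.94281768798828, 25.45537567138672), 4.524235248565674)
yaw 0.07859268715441457 138.71205307664792
toolyaw 0.08091471083487622
```

servo_tool([
  [[-0.025,-0.034,0,0,0,0,1],[-0.025,-0.034,-0.15,0,0,0,1],[-0.025,-0.034,-0.3,0,0,0,1],[-0.025,-0.034,-0.45,0,0,0,1],[-0.025,-0.034,-0.6,0,0,0,1],[-0.025,-0.034,-0.72,0,0,0,1],[-0.025,-0.034,-0.82,0,0,0,1],[-0.025,-0.034,-0.9,0,0,0,1],[-0.025,-0.034,-0.955,0,0,0,1],[-0.025,-0.034,-0.955,0,0,0,1],[-0.025,-0.034,-0.955,0,0,0,1]],
])

```text
time_s: 14.05
tcp_pos: [358.7, -298.5, 16.2]
tool_rot: [2.307, -2.127, 0.003]
contact_force: [-0.7, -0.5, 0.3]
gripper_width: 85.4
```

servo_tool([
  [[0,0,0,0,0,0,0],[0,0,0,0,0,0,0],[0,0,0,0,0,0,0],[0,0,0,0,0,0,0],[0,0,0,0,0,0,0],[0,0,0,0,0,0,0],[0,0,0,0,0,0,0],[0,0,0,0,0,0,0]],
])

```text
time_s: 14.85
tcp_pos: [359.0, -298.7, 16.9]
tool_rot: [2.307, -2.127, 0.005]
contact_force: [-1.2, -0.4, 7.0]
gripper_width: 25.3
```

servo_tool([
  [[0,0,0.03,0,0,0,0],[0,0,0.08,0,0,0,0],[0,0,0.15,0,0,0,0],[0,0,0.24,0,0,0,0],[0,0,0.33,0,0,0,0],[0,0,0.42,0,0,0,0],[0,0,0.51,0,0,0,0],[0,0,0.6,0,0,0,0],[0,0,0.67,0,0,0,0],[0,0,0.71,0,0,0,0],[0,0,0.73,0,0,0,0],[0,0,0.73,0,0,0,0]],
])

```text
time_s: 16.05
tcp_pos: [358.8, -298.7, 236.0]
tool_rot: [2.306, -2.127, 0.005]
contact_force: [-0.2, 0.3, -2.1]
gripper_width: 25.4
```

```bash
python3 look.py 5; python3 - <<'E'
from h import *
im,d=camera('scene'); save('s5.png',cv2.resize(im[80:280,120:380],None,fx=3,fy=3)); np.savez('s5.npz',im=im,d=d)
E
```

```text
[ 358.81147647 -298.72175541  236.00376326] [ 2.30637221 -2.12719071  0.00506207]
```

View pics/w5.png

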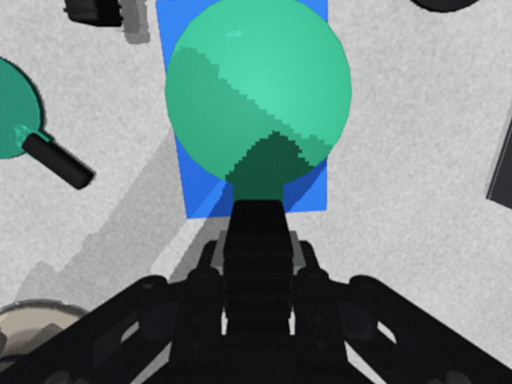

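View pics/s5.png

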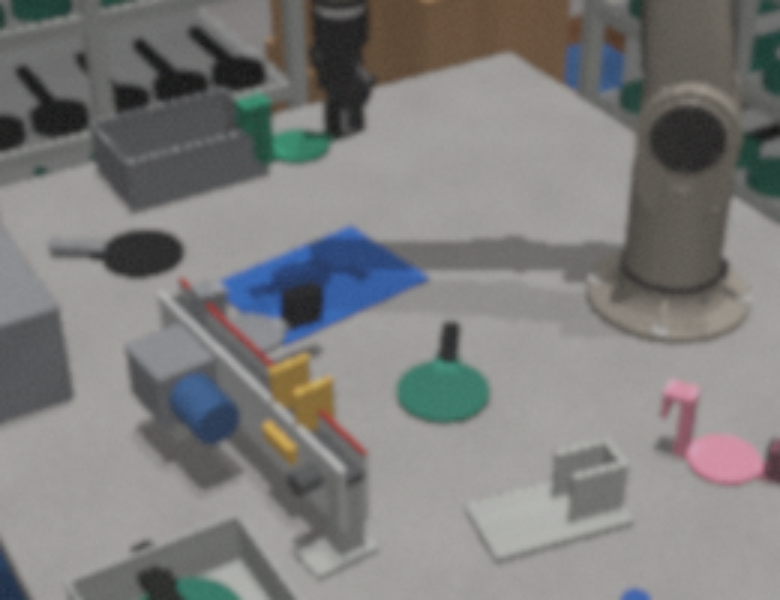

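The carrier is held by the black grip and off the mat. The scene crop has its plate at (297,145) and hook at (252,120). In the wrist view the plate fills (258,90) and the hook is out of frame. I'll measure droop from the plate plane.

```bash
cat > plate.py <<'E'
from h import *
import sys
from scipy.spatial.transform import Rotation as Ro
def plate(n,yaw=.079):
    z=np.load(n); im,d=z['im'],z['d']; i={k:z[k] for k in ['fx','fy','cx','cy','view']}; C=cloud(i,d)
    hsv=cv2.cvtColor(im,cv2.COLOR_RGB2HSV)
    g=(hsv[...,0]>60)&(hsv[...,0]<100)&(hsv[...,1]>60); g[185:]=0; g[:,:160]=0; g[:,360:]=0
    zz=np.median(C[g][:,2]); g&=abs(C[...,2]-zz)<15
    P=C[g]; 
    a=np.array([np.cos(yaw),np.sin(yaw)]); b=np.array([-a[1],a[0]])
    L=P[:,:2]@a; W=P[:,:2]@b
    c=np.linalg.lstsq(np.c_[L-L.mean(),W-W.mean(),np.ones(len(L))],P[:,2],rcond=None)[0]
    print('plate slope x,y',c, 'n',len(L))
    m=g.astype(np.uint8); cs,_=cv2.findContours(m,cv2.RETR_EXTERNAL,cv2.CHAIN_APPROX_NONE); k=max(cs,key=cv2.contourArea)[:,0]
    k=k[(k[:,1]>5)&(k[:,1]<165)]
    Q=np.array([C[v,u] for u,v in k]); 
    A=np.c_[2*Q[:,:2],np.ones(len(Q))]; s=np.linalg.lstsq(A,(Q[:,:2]**2).sum(1),rcond=None)[0]
    r=np.sqrt(s[2]+s[0]**2+s[1]**2); print('circle',s[:2],r,'z',np.median(P[:,2]))
    return C,g
if __name__=='__main__': plate(sys.argv[1])
E
python3 plate.py w5.npz
```

```text
plate slope x,y [ 2.48056132e-04 -3.02612812e-03  2.32884145e+02] n 28065
circle [ 433.64445858 -291.9729238 ] 43.27052582009303 z 232.88515783393242
```

servo_tool([
  [[0.01,0.03,0.04,0,0,0,0],[0.04,0.1,0.1,0,0,0,0],[0.08,0.19,0.17,0,0,0,0],[0.13,0.29,0.25,0,0,0,0],[0.2,0.4,0.27,0,0,0,0],[0.27,0.51,0.27,0,0,0,0],[0.34,0.62,0.27,0,0,0,0],[0.41,0.73,0.27,0,0,0,0],[0.47,0.83,0.27,0,0,0,0],[0.52,0.9,0.27,0,0,0,0],[0.55,0.95,0.27,0,0,0,0],[0.55,0.95,0.27,0,0,0,0]],
])

```text
time_s: 17.35
tcp_pos: [523.8, -9.5, 315.7]
tool_rot: [2.313, -2.122, -0.001]
contact_force: [0.1, 1.1, -2.4]
gripper_width: 25.5
```

servo_tool([
  [[0,0,0,0,0,0,0],[0,0,0,0,0,0,0]],
])

```text
time_s: 17.55
tcp_pos: [523.2, -9.7, 315.6]
tool_rot: [2.312, -2.121, -0.002]
contact_force: [-0.2, -0.8, -2.0]
gripper_width: 25.2
```

```bash
python3 look.py 6; python3 plate.py w6.npz;python3 - <<'E'
from h import *
im,d=camera('top'); save('t6.png',cv2.resize(im[80:260,140:380],None,fx=3,fy=3)); np.savez('t6.npz',im=im,d=d)
E
```

```text
[523.18775221  -9.69948369 315.57380435] [ 2.31177594e+00 -2.12146420e+00 -2.22984575e-03]
plate slope x,y [-3.35744361e-03  3.90678459e-04  3.12172729e+02] n 28082
circle [598.01628554  -2.59168599] 43.26991980758389 z 312.1766625199626
```

View pics/w6.png

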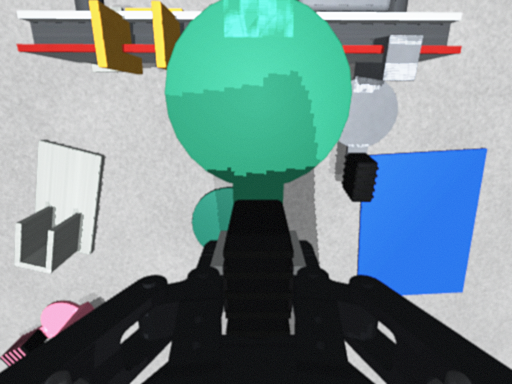

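View pics/t6.png

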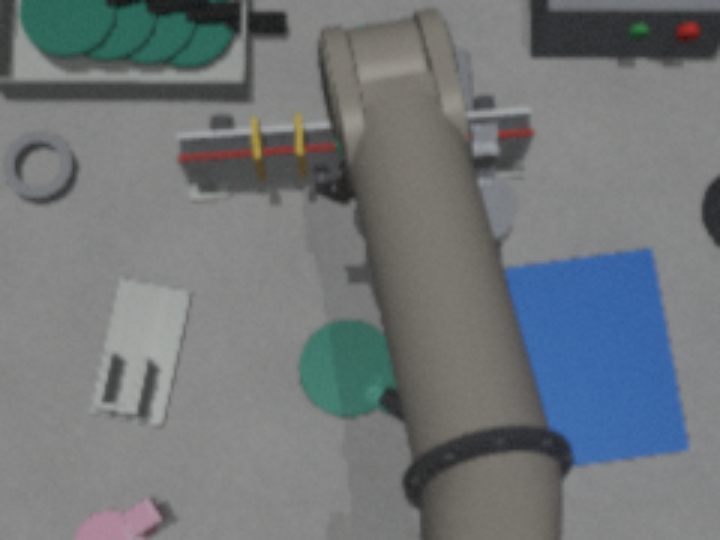

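The wrist view shows the red lip along row 47 and the two yellow guides at (112,35) and (165,35), left of the carrier's plate. I'll measure them in this view.

```bash
python3 - <<'E'
from h import *
from scipy.spatial.transform import Rotation as Ro
z=np.load('w6.npz'); im,d=z['im'],z['d']; i={k:z[k] for k in ['fx','fy','cx','cy','view']}; C=cloud(i,d)
hsv=cv2.cvtColor(im,cv2.COLOR_RGB2HSV)
red=((hsv[...,0]<8)|(hsv[...,0]>172))&(hsv[...,1]>120); red[90:]=0
m=red&(abs(C[...,2]-149)<4); P=C[m]; 
f=np.polyfit(P[:,1],P[:,0],1); print('lip',len(P),f,np.median(P[:,2]),'y',P[:,1].min(),P[:,1].max(),'res',np.std(P[:,0]-np.polyval(f,P[:,1])))
y=(hsv[...,0]>15)&(hsv[...,0]<35)&(hsv[...,1]>130); y[90:]=0
T=C[y&(abs(C[...,2]-185)<3)]; print(len(T),np.median(T[:,2]))
th=np.arctan(-f[0]); a=np.array([np.cos(th),np.sin(th)]); b=np.array([-a[1],a[0]])
Wy=T[:,:2]@b; Lx=T[:,:2]@a
mid=(Wy.min()+Wy.max())/2
for s in (Wy<mid,Wy>=mid): print('guide',s.sum(),Wy[s].min(),Wy[s].max(),Lx[s].min(),Lx[s].max())
lipL=(P[:,:2]@a); print('lip across',lipL.min(),lipL.max(),lipL.mean())
# gate pt: across=lip mean, along=mid
print('th',th,'mid',mid,'gate',a*lipL.mean()+b*mid, 'pixel y rows', np.where(y)[0].min())
x=Ro.from_rotvec(sense()['tool_rot']).as_matrix(); print('toolyaw',np.arctan2(x[1,0],x[0,0])+np.pi/2)
# rail ends
E
```

```text
lip 1481 [-8.32489573e-02  6.42455155e+02] 149.2475109030911 y -191.43815974591772 227.8922774627274 res 1.9494013451648309
1354 184.63057572309285
guide 661 25.9118106463239 34.4311624640888 620.3354662684338 669.5506586222617
guide 693 75.56648007550696 84.67589948966766 620.8277748511431 670.3097141066334
lip across 636.9355008837971 643.684477472658 640.2404282839877
th 0.08305743717154018 mid 55.29385506799578 gate [633.44604873 108.21885126] pixel y rows 0
toolyaw 0.08475708291510298
```

servo_tool([
  [[-0.02,0.05,0,0,0,0,0],[-0.05,0.14,-0.05,0,0,0,0],[-0.08,0.24,-0.12,0,0,0,0],[-0.1,0.32,-0.2,0,0,0,0],[-0.105,0.351,-0.28,0,0,0,0],[-0.105,0.351,-0.35,0,0,0,0],[-0.105,0.351,-0.38,0,0,0,0],[-0.105,0.351,-0.38,0,0,0,0],[-0.105,0.351,-0.38,0,0,0,0]],
])

```text
time_s: 18.55
tcp_pos: [492.3, 95.0, 202.6]
tool_rot: [2.311, -2.124, -0.0]
contact_force: [-0.1, -0.4, -1.8]
gripper_width: 25.5
```

```bash
python3 look.py 7; python3 plate.py w7.npz;python3 - <<'E'
from h import *
im,d=camera('top'); save('t7.png',cv2.resize(im[90:210,160:320],None,fx=4.5,fy=4.5,interpolation=cv2.INTER_CUBIC)); np.savez('t7.npz',im=im,d=d)
im,d=camera('scene'); save('s7.png',cv2.resize(im[130:270,150:310],None,fx=4.2,fy=4.2,interpolation=cv2.INTER_CUBIC)); np.savez('s7.npz',im=im,d=d)
E
```

```text
[492.27146768  94.96211007 202.58393782] [ 2.31066425e+00 -2.12412559e+00 -2.51848796e-04]
plate slope x,y [-1.40866717e-03 -1.15913949e-04  1.99337461e+02] n 28098
circle [567.12734998 101.92800233] 43.27508075238049 z 199.33581398920836
```

View pics/t7.png

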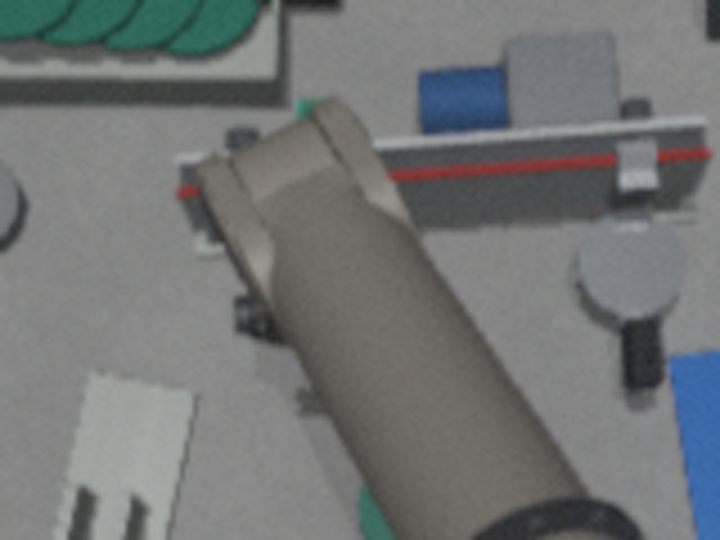

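View pics/s7.png

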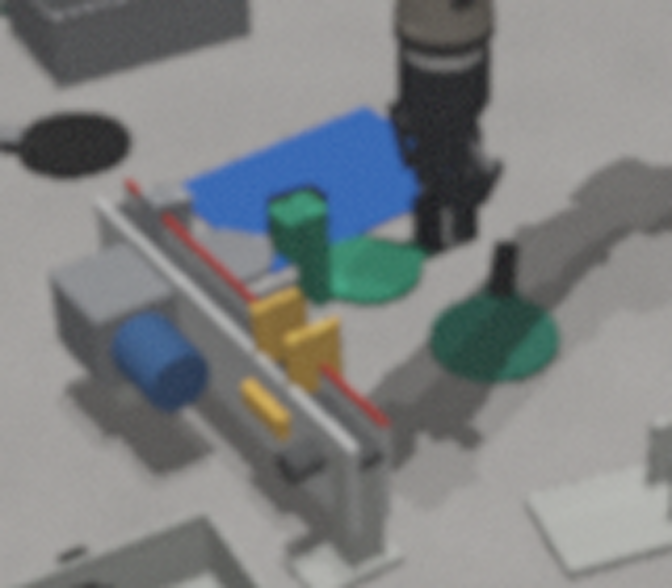

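View pics/w7.png

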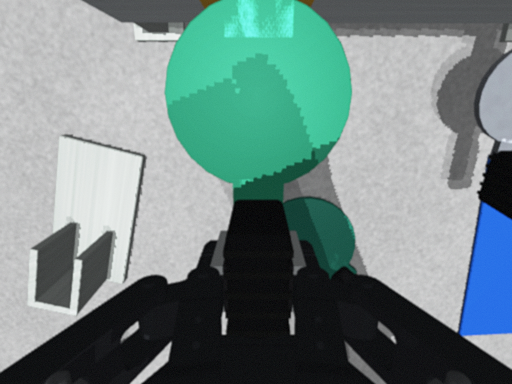

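The hook is above the gap between the guides (scene crop: hook (298,215), guides (278,318) and (313,352)). Tip estimate is (644.9, 108.4) against a target of (644.4, 109.1). I'll lower it in stages.

servo_tool([
  [[0,0.002,-0.04,0,0,0,0],[0,0.002,-0.1,0,0,0,0],[0,0.002,-0.16,0,0,0,0],[0,0.002,-0.21,0,0,0,0],[0,0.002,-0.24,0,0,0,0],[0,0.002,-0.26,0,0,0,0],[0,0.002,-0.26,0,0,0,0],[0,0.002,-0.26,0,0,0,0]],
])

```text
time_s: 19.5
tcp_pos: [493.0, 95.7, 125.3]
tool_rot: [2.312, -2.125, 0.001]
contact_force: [1.1, 0.5, -1.2]
gripper_width: 25.3
```

```bash
python3 look.py 8; python3 plate.py w8.npz;python3 - <<'E'
from h import *
im,d=camera('scene'); save('s8.png',cv2.resize(im[160:250,180:280],None,fx=6.5,fy=6.5,interpolation=cv2.INTER_CUBIC)); np.savez('s8.npz',im=im,d=d)
E
```

```text
[492.98115227  95.7345524  125.28401143] [ 2.31158572e+00 -2.12522176e+00  1.48545098e-03]
plate slope x,y [ 3.47853315e-04 -3.23526398e-04  1.22133831e+02] n 28123
circle [567.74844743 102.67905685] 43.28055763912559 z 122.13585442117704
```

View pics/s8.png

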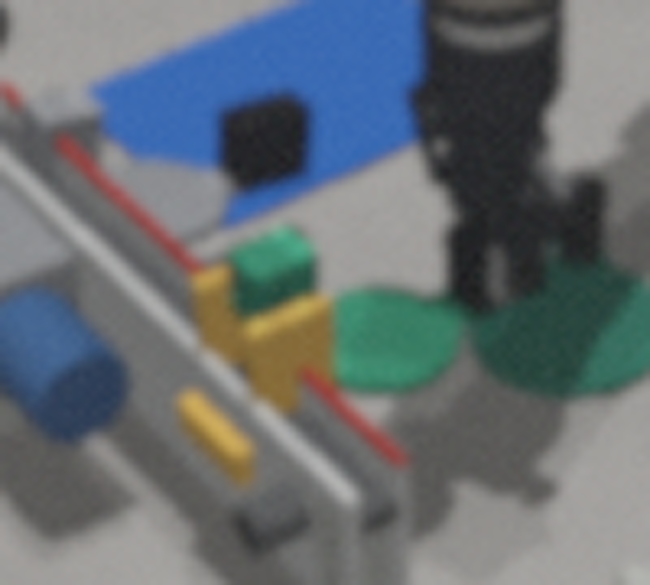

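The hook sits between the guides at (270,270) in the crop, with no contact force. I'll shift 1 mm back and go on down.

servo_tool([
  [[-0.003,0,-0.02,0,0,0,0],[-0.003,0,-0.04,0,0,0,0],[-0.003,0,-0.06,0,0,0,0],[-0.003,0,-0.08,0,0,0,0],[-0.003,0,-0.09,0,0,0,0],[-0.003,0,-0.09,0,0,0,0]],
])

```text
time_s: 20.2
tcp_pos: [491.8, 95.7, 97.9]
tool_rot: [2.311, -2.125, 0.001]
contact_force: [0.0, -1.4, -2.2]
gripper_width: 24.9
```

servo_tool([
  [[0,0,-0.012,0,0,0,0],[0,0,-0.024,0,0,0,0],[0,0,-0.034,0,0,0,0],[0,0,-0.036,0,0,0,0],[0,0,-0.036,0,0,0,0]],
])

```text
time_s: 20.7
tcp_pos: [491.7, 95.7, 86.9]
tool_rot: [2.311, -2.124, 0.001]
contact_force: [0.4, 0.4, -3.2]
gripper_width: 25.3
```

servo_tool([
  [[0,0,-0.005,0,0,0,0],[0,0,-0.01,0,0,0,0],[0,0,-0.012,0,0,0,0],[0,0,-0.012,0,0,0,0]],
])

```text
time_s: 21.1
tcp_pos: [491.9, 95.7, 83.5]
tool_rot: [2.311, -2.125, 0.001]
contact_force: [-1.3, -0.1, 0.3]
gripper_width: 25.4
```

```bash
python3 look.py 9; python3 plate.py w9.npz;python3 - <<'E'
from h import *
print(sense()['contact_force'])
im,d=camera('scene'); save('s9.png',cv2.resize(im[160:250,180:280],None,fx=6.5,fy=6.5,interpolation=cv2.INTER_CUBIC)); np.savez('s9.npz',im=im,d=d)
E
```

```text
[491.93153918  95.70786137  83.49867361] [ 2.31141342e+00 -2.12480958e+00  1.09919748e-03]
plate slope x,y [ 3.59562689e-03 -5.38381999e-04  8.06472932e+01] n 28160
circle [566.79285244 102.69460634] 43.24843389599108 z 80.64501716180125
[-1.23869965  0.0605328  -0.33295284]
```

View pics/s9.png

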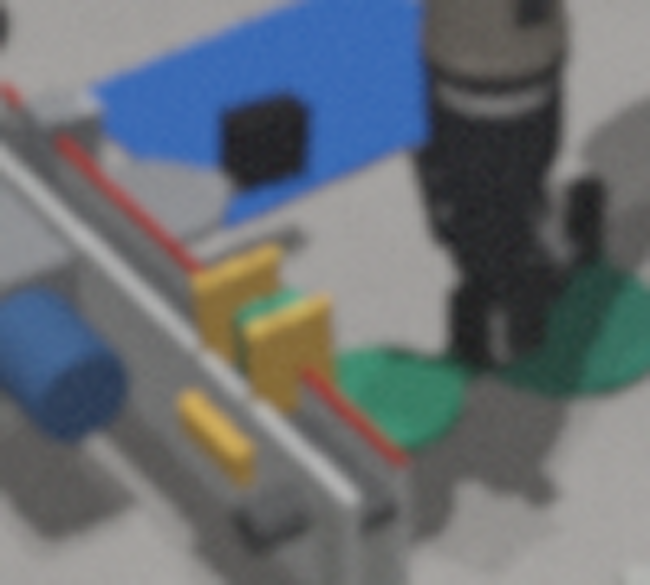

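The tip is on the channel floor (tip z about 124.6, weight off the wrist). I'll ease the carrier partly into its natural droop before letting go, to avoid a jolt.

servo_tool([
  [[0.002,0,-0.009,0,-0.005,0,0],[0.004,0,-0.018,0,-0.011,0,0],[0.006,0,-0.026,0,-0.016,0,0],[0.006,0,-0.026,0,-0.016,0,0],[0.006,0,-0.026,0,-0.016,0,0]],
])

```text
time_s: 21.7
tcp_pos: [493.7, 95.8, 75.9]
tool_rot: [-2.289, 2.104, -0.059]
contact_force: [-0.5, -0.5, 1.2]
gripper_width: 25.1
```

```bash
python3 look.py 10; python3 plate.py w10.npz
```

```text
[493.69530546  95.81880736  75.86199547] [-2.28907091  2.10366336 -0.05889855]
plate slope x,y [ 5.44498264e-02 -4.18705527e-03  7.70005202e+01] n 28221
circle [568.67332986 102.82663082] 43.245531241756986 z 77.02766387072617
```

servo_tool([
  [[0,0,0,0,0,0,0.3],[0,0,0,0,0,0,0.5],[0,0,0,0,0,0,1],[0,0,0,0,0,0,1],[0,0,0,0,0,0,1],[0,0,0,0,0,0,1],[0,0,0,0,0,0,1],[0,0,0,0,0,0,1]],
])

```text
time_s: 22.55
tcp_pos: [493.7, 95.8, 75.9]
tool_rot: [-2.289, 2.104, -0.059]
contact_force: [0.2, -0.9, -0.2]
gripper_width: 85.7
```

servo_tool([
  [[0,0,0.05,0,0,0,1],[0,0,0.13,0,0,0,1],[0,0,0.23,0,0,0,1],[0,0,0.33,0,0,0,1],[0,0,0.45,0,0.016,0,1],[0,0,0.6,0,0.016,0,1],[0,0,0.7,0,0.016,0,1],[0,0,0.75,0,0.016,0,1],[0,0,0.75,0,0.016,0,1]],
])

```text
time_s: 23.45
tcp_pos: [494.9, 96.3, 303.2]
tool_rot: [-2.312, 2.125, -0.006]
contact_force: [-0.2, -0.2, 0.1]
gripper_width: 85.0
```

```bash
python3 look.py 11; python3 - <<'E'
from h import *
im,d=camera('scene'); save('s11.png',cv2.resize(im[150:270,150:300],None,fx=5,fy=5,interpolation=cv2.INTER_CUBIC)); np.savez('s11.npz',im=im,d=d)
E
```

```text
[494.92036302  96.30545738 303.22527247] [-2.31163485  2.1248773  -0.00593917]
```

View pics/s11.png

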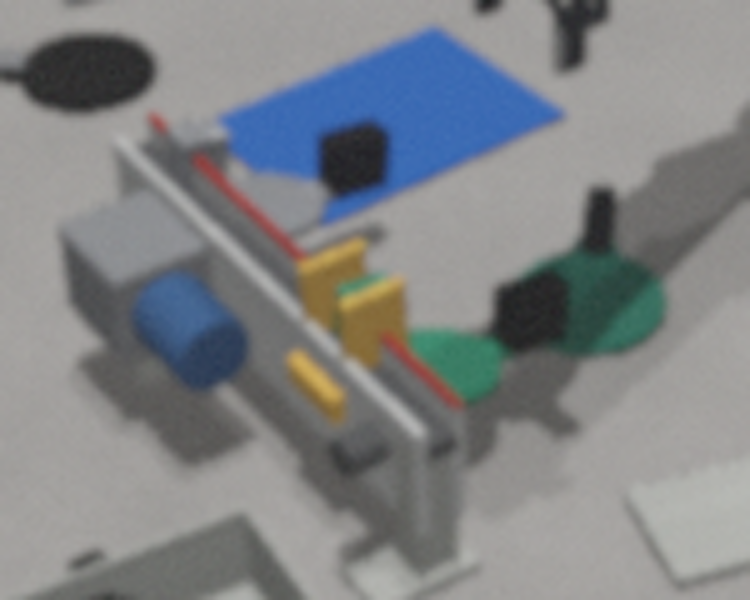

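View pics/w11.png

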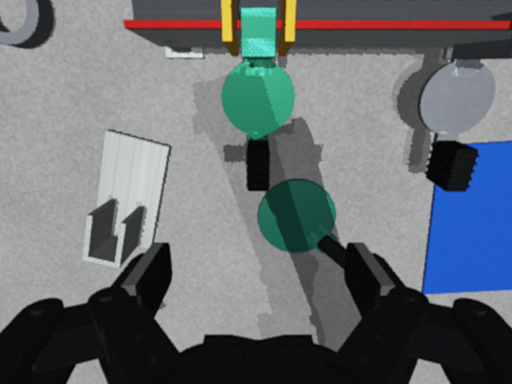

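The carrier hangs free. In the wrist view the hook at (258,30) lies between the guides at (229,25) and (290,25), with the lip running under the bridge. A last check of tilt and tip position before handing in.

```bash
python3 - <<'E'
from h import *
z=np.load('w11.npz'); im,d=z['im'],z['d']; i={k:z[k] for k in ['fx','fy','cx','cy','view']}; C=cloud(i,d)
hsv=cv2.cvtColor(im,cv2.COLOR_RGB2HSV)
th=.083; a=np.array([np.cos(th),np.sin(th)]); b=np.array([-a[1],a[0]]); o=np.array([633.45,108.2])
L=(C[...,:2]-o)@a; W=(C[...,:2]-o)@b
g=(hsv[...,0]>60)&(hsv[...,0]<100)&(hsv[...,1]>60); g[140:]=0; g[:,:215]=0; g[:,300:]=0
p=g&(C[...,2]<110)&(L<-25); q=np.c_[L[p],W[p],np.ones(p.sum())]; c=np.linalg.lstsq(q,C[p][:,2],rcond=None)[0]; print('plate fit',c, 'mid z at',np.median(L[p]))
h=g&(C[...,2]>150); print('hook',h.sum(),L[h].min(),L[h].max(),W[h].min(),W[h].max(),np.median(C[h][:,2]), (W[h].min()+W[h].max())/2)
t=np.arctan(c[0]); Lp,Wp=(L[p].min()+L[p].max())/2,(W[p].min()+W[p].max())/2
print('plate L',L[p].min(),L[p].max(),'tilt',t)
k=h&(C[...,2]>155); print('bridge front', np.percentile(L[k],[1,99]))
fr=np.percentile(L[k],99.5); print('tip mid L approx',fr-4*np.cos(t)+40*np.sin(t),'tip z',np.median(C[h&(L>fr-6)][:,2])-40*np.cos(t)-149)
s=sense(); print(s['contact_force'],s['qvel'].round(3),s['time_s'])
E
```

```text
plate fit [1.70680141e-01 4.04257525e-02 8.29029270e+01] mid z at -62.91336344653913
hook 1770 -64.82559945009208 9.366043552343273 -14.836026351898743 15.230589962612477 163.48339785808122 0.1972818053568668
plate L -121.00929545736146 -25.407326383890663 tilt 0.16905111990599747
bridge front [-64.82559945   8.99250327]
tip mid L approx 11.951404463304897 tip z -23.465033972222443
[ 0.53595102 -0.2756009  -0.33484938] [-0.004  0.019  0.005  0.021  0.001  0.001 -0.   ] 23.55
```

The tilt reads larger than the ~0.1 expected, so I'll redo it with a robust fit, also measuring the grip top.

```bash
cat > tilt.py <<'E'
from h import *
import sys
z=np.load(sys.argv[1]); im,d=z['im'],z['d']; i={k:z[k] for k in ['fx','fy','cx','cy','view']}; C=cloud(i,d)
hsv=cv2.cvtColor(im,cv2.COLOR_RGB2HSV)
th=.083; a=np.array([np.cos(th),np.sin(th)]); b=np.array([-a[1],a[0]]); o=np.array([633.45,108.2])
L=(C[...,:2]-o)@a; W=(C[...,:2]-o)@b
g=(hsv[...,0]>60)&(hsv[...,0]<100)&(hsv[...,1]>60); g[140:]=0; g[:,:215]=0; g[:,300:]=0
p=g&(C[...,2]<95)&(C[...,2]>50)&(L<-32)&(L>-108)
for _ in range(6):
    c=np.linalg.lstsq(np.c_[L[p],W[p],np.ones(p.sum())],C[p][:,2],rcond=None)[0]
    r=C[...,2]-(c[0]*L+c[1]*W+c[2]); p=p&(abs(r)<2.5)
print('plate',p.sum(),c,'tilt',np.arctan(np.hypot(c[0],c[1])),'L',L[p].min(),L[p].max(),'W',W[p].min(),W[p].max())
for lo in range(-108,-28,10):
    s=p&(L>lo)&(L<lo+10); print(lo+5,s.sum(),round(float(np.median(C[s][:,2])),1) if s.any() else None)
h=(hsv[...,0]>60)&(hsv[...,0]<100)&(C[...,2]>150)&(C[...,2]<180)&(L>-40)&(abs(W)<20)
cc=np.linalg.lstsq(np.c_[L[h],W[h],np.ones(h.sum())],C[h][:,2],rcond=None)[0]; print('bridge',h.sum(),cc,L[h].min(),L[h].max(),W[h].min(),W[h].max())
k=(hsv[...,2]<60)&(L<-110)&(L>-185)&(abs(W)<22)&(C[...,2]>80)&(C[...,2]<140)
cc=np.linalg.lstsq(np.c_[L[k],W[k],np.ones(k.sum())],C[k][:,2],rcond=None)[0]; print('grip',k.sum(),cc,L[k].min(),L[k].max(),np.median(C[k][:,2]),np.median(L[k]))
E
python3 look.py 12; python3 tilt.py w12.npz
```

```text
[493.32900243  95.59448083 300.21105802] [ 2.31102486e+00 -2.12427723e+00  9.81956806e-04]
plate 4009 [1.08620601e-01 9.36316986e-04 7.98397369e+01] tilt 0.1082004035345511 L -107.63142269758846 -32.001671491284434 W -42.880561369504775 43.2509162796537
-103 227 68.9
-93 397 69.8
-83 568 70.8
-73 598 71.9
-63 617 72.9
-53 653 74.1
-43 656 75.1
-33 293 76.0
bridge 1828 [ 1.09750272e-01 -3.22222047e-03  1.64321812e+02] -28.50197604887839 9.876710007075015 -14.766280184207963 15.10463421958066
grip 1120 [-5.38838517e-02  2.74240746e-02  9.75357682e+01] -169.92531583335557 -114.08660705467236 106.38255597118419 -138.24590472744302
```

```bash
python3 -c "
from workcell import *
print(hand_in())"
```

```text
the job is handed in; nothing more can be done
None
```

The green carrier is hanging on the rail between the yellow guides, and I handed the job in at about 23.6 s of the 70 s allowed. I don't know the verdict, because hand-in reports none.

**What I did:** I lifted the carrier out of its stand by the hook shank and set it upright on the blue mat. I let go, took it again by the black grip, and lowered the hook between the guides until the tip reached the channel floor. Then I released it and raised the arm clear.

**Last checks:**
- **Tip position:** about 10 mm behind the lip's middle, within 1 mm of the guides' centre along the rail, and about 24 mm below the lip's top.
- **Tilt:** 0.108 rad, against a limit of 0.2.
- **Robot:** gripper open and well above the carrier, with only sensor-noise force readings. I saw nothing else moved in the last pictures, but I did not measure the other things' positions again.

**Disagreements:**
- A first tilt fit gave about 0.17 rad because hook-shank pixels had been included. A fit limited to the plate, and one on the bridge, both gave about 0.11.
- The top camera read up to 4 mm short of the wrist camera, so I used the wrist measurements for the final fit.

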